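# Tip the tube racks wide wells up

## Robot

A 6-joint arm with a two-finger parallel gripper is mounted at the origin on the work surface. World frame = base frame: x ahead of the robot, y to its left, z up, the work surface at z = 0. Lengths are in m, angles in rad, forces in N, time in s.
With the tool pointing down it reaches from about 0.35 to 0.775 m from the base axis. Payload 7.3 kg.
Tool frame: the origin (TCP) lies between the finger pads; the fingertips stand 14 mm ahead of it and the grasp point (between the pads) lies 5 mm behind it; z points along the fingers, y is the line along which they close (so a half turn about z gives the same grasp; the last joint's range is limited). The gripper opens to 92 mm and grips with 3 to 60 N. Pads are 19 mm wide; open, the fingers measure 130 mm over their backs; the gripper's body (75 mm by 190 mm) begins 47 mm behind the grasp point.
Start: joints at [-0.146, 0.342, 1.524, -0, 1.275, -0.146], TCP at [0.525, 0, 0.241] pointing down, gripper open.
Joint ranges: [-2.53, 2.53], [-0.77, 2.02], [0.04, 2.7], [-1, 4.14], [0.28, 2.66], [-3.11, 3.11]. Speed limits (rad/s): [2.57, 2.57, 3.14, 3.14, 3.14, 3.14].

## Interface

Orientations are given as [roll, pitch, yaw] about the fixed x, y, z axes, in that order (R = Rz(yaw) Ry(pitch) Rx(roll)).
In Python, from cell import robot, eyes gives the robot as it stands. The module is installed in compiled form; this text tells all that it offers.
- The arm moves only by the shell command python3 -m handwheel 'ROWS' [FORCE]. ROWS is JSON, one flat list of numbers, 5 for each row, row after row: the shift along the world's x, y, z in mm, then the turn about the world's z in rad, then the opening, from 0 (shut) to 1 (fully open). In form: [x, y, z, spin, jaw, x, y, z, spin, jaw, ...]. A call has 1 to 8 rows; each row shifts and turns the commanded pose from where the row before left it; what a row does not reach is not made up. A row lasts 1/10 s, in which the tool goes at most 50 mm and 8.59 degrees, less where a joint would pass 70% of its speed; a pose out of reach is approached as far as the arm can. A call with a gripper value outside its range is refused whole. The fingers move at their own pace and stop on an object; FORCE is the grip in N (left out, the last holds). Time passes only in rows, so rows that do not move let the fingers close. It gives the time, the measured TCP pose, the force, the opening and the grip force at its end, in the units of the state.
- robot.observe(): the state, without advancing time (a new reading comes with each control period).
- eyes.read_camera(name): name is "scene" or "side" or "wrist"; returns (picture, depth): 420x560x3 uint8, blue, green, red; 420x560 float32, m along the optical axis (not along the pixel's ray), 0 where there is no reading.
- eyes.calibration(name): a dict with "fx", "fy", "cx", "cy" (pixels), "dist_coeffs" ([k1, k2, p1, p2, k3] as OpenCV has them; the pictures are not rectified), "world_to_cam" (4x4, takes a point from world to camera coordinates). Camera axes: x right, y down, z forward; pixel columns grow to the right and rows downward; lengths in m; the calibration is good to about 2 mm. A picture is of the moment at which its call begins: read the wrist's pose just before it. calibration takes no time and is no camera call; for the wrist camera it gives the pose at the moment of the call.
- robot.hand_in(): hands the job in; it is judged then, once.
The state is a dict: "time": time; "qpos": joint angles; "qvel": joint speeds; "joint_efforts": joint torques, N m; "tool_pos": TCP position; "tool_rot": TCP orientation; "contact_force": force on the tool from outside, world axes, zero at the start; "torque": the same for the moment, N m; "opening": finger opening in m; "grip_force": force on a finger pad.
Only numpy, scipy, OpenCV 4.12 (cv2) and the standard library are available. Lean on these libraries where they do the work, as an engineer would, in place of code of your own. Each camera call takes 0.05 s, during which the arm holds its last target. There are 200 camera calls.

## Task

Two of the three tube racks on the dark bench mat stand on edge. With the fingertips, push each of these two over so that it lies flat on its plain broad side, still on the mat, with its wide wells facing straight up, as the third rack already does. Only push them, never pick them up, and leave that third rack and everything else where it stands.

Things in the scene. Friction and masses are not known exactly. Their poses are not given: they have to be found in the camera images.
- rack_a: Loose solid white plastic tube rack, about 0.25 kg, on edge on the mat (left, middle or right), wide wells roughly towards the robot. As it stands: 45 mm thick (x), 110 long (y), 85 tall (z). Broad -x face: fifteen wide dark wells (17 mm); broad +x face: plain; narrow top and bottom: a row of 8 mm holes. Origin: centre of the face it starts on, z up. Past 28 degrees of lean it topples by itself.
- rack_a_wells (a point): Centre of the wide-well (-x) face of rack_a, 42.5 mm above its foot at the start. Axes as the rack's. A push near the rack's top edge tips it; pushed low down it slides.
- rack_a_mid (a point): Centre of the rack_a block, 42.5 mm above its foot at the start; 22.5 mm above the mat when it lies on a broad side. Axes as the rack's.
- rack_b: Loose solid white plastic tube rack, about 0.25 kg, on edge on the mat (left, middle or right), wide wells roughly away from the robot. As it stands: 45 mm thick (x), 110 long (y), 85 tall (z). Broad -x face: fifteen wide dark wells (17 mm); broad +x face: plain; narrow top and bottom: a row of 8 mm holes. Origin: centre of the face it starts on, z up. Past 28 degrees of lean it topples by itself.
- rack_b_wells (a point): Centre of the wide-well (-x) face of rack_b, 42.5 mm above its foot at the start. Axes as the rack's. A push near the rack's top edge tips it; pushed low down it slides.
- rack_b_mid (a point): Centre of the rack_b block, 42.5 mm above its foot at the start; 22.5 mm above the mat when it lies on a broad side. Axes as the rack's.
- mat: Fixed dark rubber bench mat, 400 mm (its x, away from the robot) by 600 mm (its y), 4 mm thick. Origin: centre of its underside, on the bench.
- rack_c: Bystander: a third rack of the same kind that already lies right, on its plain broad side with the wide wells up, on the mat in line with the other two; 85 x 110 mm, 45 mm high. Origin: centre of its underside.
- vial: Bystander: upright amber vial with white cap, 26 mm across, 60 mm tall, on the mat near its far edge, left of the middle. Origin: centre of its underside.
- jar: Bystander: small upright jar, 38 mm across, 62 mm tall, on the mat near its far edge, right of the middle. Origin: centre of its underside.
- tipbox: Bystander: box of pipette tips, 85 x 120 mm, 55 mm high, on the bench right of the mat. Origin: centre of its underside.
- reagent: Bystander: upright bottle, 68 mm across, 150 mm tall, on the bench right of the mat. Origin: centre of its underside.
- beaker: Bystander: open beaker, 72 mm across, 90 mm tall, on the bench left of the mat. Origin: centre of its underside.
Things that resemble listed ones, but are neither listed nor needed, are in the scene too. Leave any purple or yellow look-alike of the rack_b alone.

How it is judged:
At the end, for the whole second after the job is handed in: Both racks lie at rest flat (within about 0.1 rad) on their plain broad sides with the wide wells up, the centre of each on the mat (10 mm or more inside its edges); the third rack, vial, jar, tip box, bottle and beaker are upright and within 20 mm of where they stood (angle between each of rack_a, rack_b's own x axis and vertical above 3.04 rad and height (world z) of each of rack_a_mid, rack_b_mid below 0.034 m and linear speed of each of rack_a, rack_b below 0.02 m/s and angular speed of each of rack_a, rack_b below 0.1 rad/s and x of rack_a_mid in the frame of mat between -0.19 and 0.19 m and y of rack_a_mid in the frame of mat between -0.29 and 0.29 m and x of rack_b_mid in the frame of mat between -0.19 and 0.19 m and y of rack_b_mid in the frame of mat between -0.29 and 0.29 m and not (distance of any of rack_c, vial, jar, tipbox, reagent, beaker from where it was at the start of the episode above 0.02 m or angle between any of rack_c, vial, jar, tipbox, reagent, beaker's own z axis and vertical above 0.2 rad)); the robot touches nothing.
It fails at once if a rack is lifted off the mat (its centre more than 72 mm above the bench; tipping takes it to about 52 mm) (height (world z) of any of rack_a_mid, rack_b_mid above 0.072 m).
It fails at once if a bystander is shifted more than 30 mm or knocked over (distance of any of rack_c, vial, jar, tipbox, reagent, beaker from where it was at the start of the episode above 0.03 m or angle between any of rack_c, vial, jar, tipbox, reagent, beaker's own z axis and vertical above 0.5 rad).
It also fails if it takes over 53 s, if anything falls off the work surface, if the arm or the gripper's body presses on something with over 40 N, if the wrist force passes 120 N, or if a joint passes its speed limit or range.

## Working session

There is one attempt and no reset: what is moved stays moved. The work goes in short steps, Python scripts to look and compute and a shell command to move; the robot and the scene stay as the last step left them, time stands still between calls to the robot, and variables do not carry over. Pictures are saved under pics/ and viewed, at most 10 in all, crops included, and the job is handed in when it is done.

```bash
mkdir -p pics
cat > h.py <<'E'
import numpy as np, cv2
from cell import robot, eyes
def cloud(name):
    img,d=eyes.read_camera(name); c=eyes.calibration(name)
    K=np.array([[c["fx"],0,c["cx"]],[0,c["fy"],c["cy"]],[0,0,1.]])
    v,u=np.mgrid[0:420,0:560]
    p=cv2.undistortPoints(np.stack([u.ravel(),v.ravel()],1).astype(np.float64)[:,None],K,np.array(c["dist_coeffs"],float))[:,0]
    X=np.c_[p,np.ones(len(p))]*d.reshape(-1,1)
    T=np.linalg.inv(np.array(c["world_to_cam"]))
    W=(X@T[:3,:3].T+T[:3,3]).reshape(420,560,3); W[d==0]=np.nan
    return img,W
E
python3 - <<'E'
from h import *
for n in ["scene","side"]:
    im,W=cloud(n); cv2.imwrite(f"pics/{n}0.png",im); np.save(n+"0.npy",W)
    print(n,eyes.calibration(n)["world_to_cam"])
print(robot.observe())
E
```

```text
scene [[ 8.24911420e-01  5.65261319e-01 -8.89499380e-04 -3.61623437e-01]
 [ 3.52522463e-01 -5.15680809e-01 -7.80897699e-01 -1.16205658e-01]
 [-4.41869961e-01  6.43857861e-01 -6.24658300e-01  1.34920202e+00]
 [ 0.00000000e+00  0.00000000e+00  0.00000000e+00  1.00000000e+00]]
side [[ 0.77745429  0.62857189 -0.02149894 -0.33912861]
 [ 0.39500684 -0.51459668 -0.76102553 -0.15186145]
 [-0.48942253  0.58317034 -0.64836559  2.00145668]
 [ 0.          0.          0.          1.        ]]
{'time': 0.1, 'qpos': array([-1.46007138e-01,  3.42671359e-01,  1.52491077e+00, -7.45180327e-07,
        1.27539018e+00, -1.46034125e-01]), 'qvel': array([ 0.00082648, -0.0013967 , -0.00462761, -0.00164582, -0.0006297 ,
       -0.00074624]), 'joint_efforts': array([ 1.49919495e-03, -4.32001984e+01, -2.44694173e+01,  7.19219679e-02,
        5.25739230e-02, -9.79429342e-05]), 'tool_pos': array([5.24663800e-01, 6.77313187e-05, 2.40108682e-01]), 'tool_rot': array([-3.14022758e+00, -2.00055872e-04,  1.57082339e+00]), 'contact_force': array([-1.22186862e-01, -1.73788549e-04, -8.40378575e-01]), 'torque': array([ 0.00236833, -0.03419299, -0.02223483]), 'grip_force': 0.0, 'opening': 0.09198282868934501}
```

View pics/scene0.png

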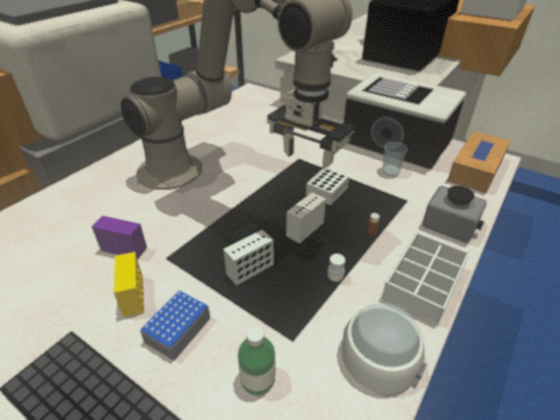

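View pics/side0.png

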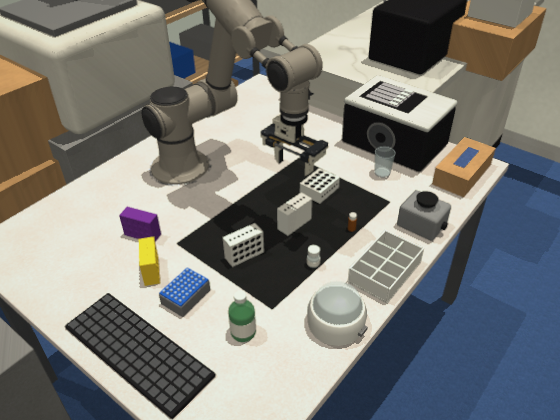

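The middle rack (305,217) shows a plain face on the far side, so it is rack_a. The right rack (250,257) shows wells on the far side, so it is rack_b. rack_c is at (328,185), the vial at (374,224) and the jar at (337,267). I'll measure their poses next.

Run:
```python
from h import *
for n in ["scene","side"]:
    W=np.load(n+"0.npy"); im=cv2.imread(f"pics/{n}0.png")
    hgt=W[...,2]
    m=((hgt>.02)&(hgt<.11)&(W[...,0]>.3)&(W[...,0]<.95)&(abs(W[...,1])<.36)).astype(np.uint8)
    k,l,s,c=cv2.connectedComponentsWithStats(m)
    print(n)
    for i in range(1,k):
        if s[i,4]<40: continue
        P=W[l==i]; z=np.percentile(P[:,2],97)
        T=P[P[:,2]>np.percentile(P[:,2],95)-.006][:,:2]
        r=cv2.minAreaRect((T*1000).astype(np.float32))
        B=cv2.boxPoints(r).round(0).tolist()
        print(c[i].round(),s[i,4],"ztop",z.round(3),"rect",np.round(r[0]),np.round(r[1]),round(r[2]),B)
    dk=(im.max(2)<60)&(abs(hgt-.004)<.006)&(W[...,0]<.95)&(abs(W[...,1])<.4)
    print("mat",cv2.boxPoints(cv2.minAreaRect((W[dk][:,:2]*1000).astype(np.float32))).round().tolist(),np.median(hgt[dk]))
im=cv2.imread("pics/side0.png")[160:290,200:400]
cv2.imwrite("pics/crop0.png",cv2.resize(im,(800,520),interpolation=2))
```

```text
scene
[314. 201.] 2065 ztop 0.09 rect [525.   3.] [113.  48.] 84 [[496.0, -50.0], [543.0, -56.0], [555.0, 57.0], [508.0, 62.0]]
[455. 213.] 2051 ztop 0.101 rect [849. 249.] [108. 124.] 90 [[786.0, 195.0], [911.0, 194.0], [912.0, 302.0], [787.0, 303.0]]
[460. 193.] 99 ztop 0.11 rect [845. 254.] [43. 56.] 27 [[813.0, 270.0], [838.0, 219.0], [877.0, 239.0], [851.0, 289.0]]
[374. 222.] 160 ztop 0.065 rect [685.  95.] [22. 22.] 89 [[674.0, 84.0], [696.0, 84.0], [697.0, 106.0], [675.0, 106.0]]
[248. 254.] 1577 ztop 0.091 rect [ 489. -200.] [111.  49.] 72 [[449.0, -246.0], [496.0, -261.0], [530.0, -155.0], [483.0, -140.0]]
[426. 274.] 3833 ztop 0.06 rect [859.  -0.] [129. 206.] 0 [[794.0, 102.0], [795.0, -103.0], [924.0, -103.0], [923.0, 103.0]]
[336. 266.] 345 ztop 0.068 rect [ 677. -105.] [33. 35.] 13 [[657.0, -92.0], [665.0, -126.0], [697.0, -119.0], [689.0, -84.0]]
[382. 354.] 4146 ztop 0.109 rect [ 849. -240.] [109. 110.] 22 [[778.0, -210.0], [820.0, -312.0], [921.0, -270.0], [879.0, -169.0]]
mat [[-485.0, -273.0], [690.0, -306.0], [707.0, 283.0], [-468.0, 315.0]] 0.003984655015638272

[... 397 characters left out ...]
064 rect [685.  88.] [19. 28.] 32 [[670.0, 95.0], [685.0, 71.0], [701.0, 81.0], [686.0, 105.0]]
[242. 242.] 1020 ztop 0.09 rect [ 492. -204.] [113.  51.] 72 [[450.0, -250.0], [498.0, -266.0], [534.0, -158.0], [485.0, -142.0]]
[386. 263.] 2571 ztop 0.062 rect [859.  -0.] [134. 208.] 0 [[792.0, 103.0], [793.0, -105.0], [926.0, -104.0], [926.0, 104.0]]
[313. 255.] 218 ztop 0.067 rect [ 678. -106.] [33. 36.] 13 [[658.0, -92.0], [666.0, -128.0], [698.0, -120.0], [690.0, -85.0]]
[337. 318.] 2162 ztop 0.109 rect [ 850. -243.] [111. 111.] 26 [[775.0, -218.0], [824.0, -317.0], [924.0, -269.0], [875.0, -169.0]]
mat [[289.0, -295.0], [690.0, -312.0], [715.0, 286.0], [314.0, 303.0]] 0.002709309098809065
```

View pics/crop0.png

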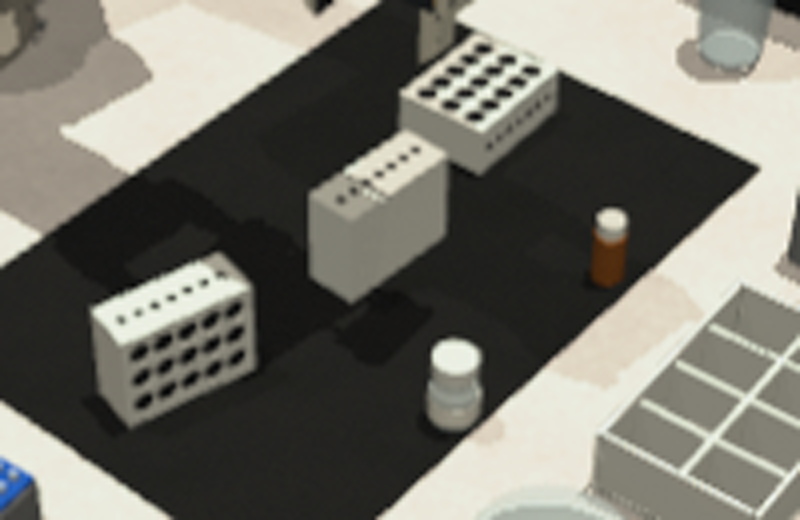

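The crop confirms it: rack_a (middle) shows its plain face away from the robot, and rack_b (right) shows its wells away from it. The measured sizes (110x45 mm, top at 89 mm) match. rack_a gets pushed along (0.994,-0.105), and rack_b along (-0.952,0.306) from its far side.

I'll push with the gripper shut and the tips at about z = 80 mm, starting behind rack_a.

```bash
python3 -m handwheel '[-40,5,0,-0.1,0,-39,5,0,0,0,0,0,-40,0,0,0,0,-40,0,0,0,0,-40,0,0,0,0,-26,0,0,0,0,0,0,0,0,0,0,0,0]' 10
```

```text
time: 0.9
tool_pos: [0.4461, 0.01, 0.095]
tool_rot: [-3.141, -0.0, 1.471]
contact_force: [-0.7, 0.5, -0.0]
opening: 0.0322
grip_force: 0.0
```

```bash
python3 -m handwheel '[10,-1,0,0,0,10,-1,0,0,0,8,-1,0,0,0,8,-1,0,0,0,8,-1,0,0,0,8,-1,0,0,0]'
python3 - <<'E'
from h import *
im,W=cloud("side"); cv2.imwrite("pics/s1.png",cv2.resize(im[100:310,180:460],(800,600)))
E
```

```text
time: 1.5
tool_pos: [0.4974, 0.0042, 0.0956]
tool_rot: [-3.139, -0.0, 1.471]
contact_force: [-19.3, 2.0, 40.7]
opening: 0.0002
grip_force: 21.1
```

View pics/s1.png

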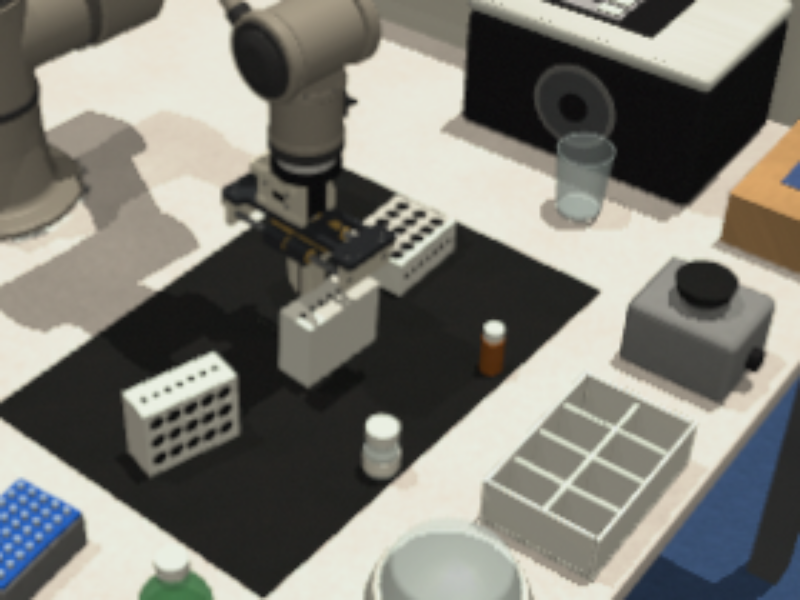

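rack_a, at crop (330,330), is leaning slightly, and the fingertip feels an upward push of 40 N. I'll ease up a little while pushing on.

```bash
python3 -m handwheel '[0,0,3,0,0,3,0,2,0,0,0,0,0,0,0]'
python3 - <<'E'
from h import *
im,W=cloud("side"); cv2.imwrite("pics/s2.png",cv2.resize(im[150:250,240:373],(800,600)))
E
```

```text
time: 1.85
tool_pos: [0.5016, 0.0039, 0.0999]
tool_rot: [3.141, 0.0, 1.471]
contact_force: [-0.8, 0.0, 2.6]
opening: 0.0005
grip_force: 1.7
```

View pics/s2.png

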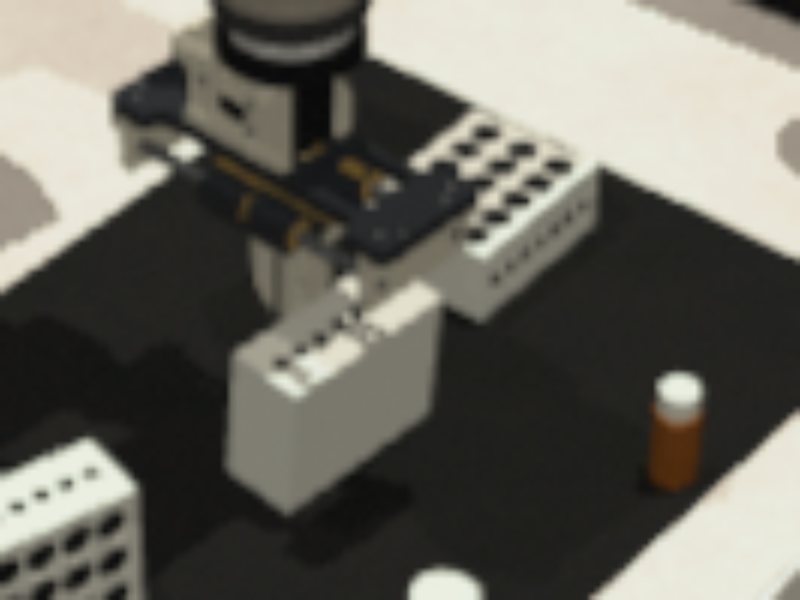

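```bash
cat >> h.py <<'E'
def face(W,x0,x1,y0,y1,near=None,z0=.015,z1=.08):
    """plane fit of points in box; returns normal, centroid, z-percentile98"""
    m=(W[...,0]>x0)&(W[...,0]<x1)&(W[...,1]>y0)&(W[...,1]<y1)&(W[...,2]>z0)&(W[...,2]<z1)
    P=W[m]
    for _ in range(8):
        c=np.median(P,0) if _==0 else P.mean(0); n=np.linalg.svd(P-c,full_matrices=False)[2][2]; e=abs((P-c)@n); P=P[e<max(.003,np.percentile(e,80))]
    return n,c,len(P)
E
python3 - <<'E'
from h import *
W0=np.load("scene0.npy"); im,W=cloud("scene"); cv2.imwrite("pics/sc3.png",im)
for w in (W0,W):
    print(face(w,.53,.62,-.035,.05,z1=.075))
    for z in (.02,.04,.06,.08):   # front profile
        m=(abs(w[...,2]-z)<.006)&(abs(w[...,1]-.02)<.02)&(w[...,0]>.5)&(w[...,0]<.64)
        print(z,np.round(np.percentile(w[m][:,0],[50,90]),3) if m.sum() else None)
E
```

```text
(array([-0.99493449,  0.1005087 ,  0.00183303]), array([0.54804613, 0.0070627 , 0.04584403]), 297)
0.02 [0.55  0.551]
0.04 [0.549 0.551]
0.06 [0.549 0.551]
0.08 [0.549 0.551]
(array([-0.9927233 ,  0.09883799,  0.06878593]), array([0.5508112 , 0.00686294, 0.04548847]), 271)
0.02 [0.55  0.552]
0.04 [0.552 0.554]
0.06 [0.553 0.555]
0.08 [0.554 0.556]
```

rack_a leans 4° with no sliding, and the force is back to about the 0.8 N expected. I'll keep pushing while rising slightly with the edge.

```bash
python3 -m handwheel '[6,-1,1,0,0,6,0,1,0,0,6,-1,1,0,0]'
python3 - <<'E'
from h import *
im,W=cloud("scene"); n,c,k=face(W,.53,.64,-.035,.05,z1=.075); print(n,c,k)
E
```

```text
time: 2.25
tool_pos: [0.5204, 0.0018, 0.1052]
tool_rot: [3.138, 0.0, 1.471]
contact_force: [-5.2, 2.0, 23.6]
opening: 0.0002
grip_force: 9.7
[-0.95596823  0.09917689  0.27620407] [0.55999009 0.00672754 0.04559116] 158
```

```bash
python3 -m handwheel '[2,0,3,0,0,7,-1,2,0,0,8,-1,1,0,0,8,-1,1,0,0]'
python3 - <<'E'
from h import *
im,W=cloud("scene"); n,c,k=face(W,.53,.66,-.035,.05,z1=.075); print(n,c,k)
E
```

```text
time: 2.7
tool_pos: [0.5448, -0.0011, 0.1094]
tool_rot: [-3.142, -0.0, 1.471]
contact_force: [-0.4, -0.8, -0.3]
opening: 0.0008
grip_force: 0.0
[ 0.8546402  -0.08750968 -0.51179311] [0.56999314 0.00791962 0.04061635] 9
```

```bash
python3 -m handwheel '[0,0,30,0,0,0,0,30,0,0,0,-45,0,-0.1,0,5,-45,0,-0.1,0,6,-45,0,0,0,8,-45,0,0,0,8,-45,0,0,0,0,0,0,0,0]'
python3 - <<'E'
from h import *
im,W=cloud("scene"); cv2.imwrite("pics/sc4.png",cv2.resize(im[130:410,140:513],(800,600)))
g=(im[...,1].astype(int)-im[...,2]>25)&(W[...,2]>.02)&(W[...,2]<.2); P=W[g]
print("green",np.round(np.nanpercentile(P,[2,50,98],axis=0),3))
m=(W[...,2]>.02)&(W[...,2]<.09)&(W[...,0]>.5)&(W[...,0]<.655)&(abs(W[...,1])<.08)
P=W[m];print(np.percentile(P[:,2],[50,97]), cv2.minAreaRect((P[:,:2]*1000).astype(np.float32)))
m=(W[...,2]>.08)&(W[...,2]<.1)&(W[...,0]<.56)&(W[...,0]>.4)&(W[...,1]<-.1)&(W[...,1]>-.3);print(cv2.minAreaRect((W[m][:,:2]*1000).astype(np.float32)))
E
```

```text
time: 3.55
tool_pos: [0.5714, -0.2318, 0.1688]
tool_rot: [3.14, 0.002, 1.266]
contact_force: [0.5, -0.3, 0.2]
opening: 0.0001
grip_force: 0.0
green [[ 0.436 -0.478  0.047]
 [ 0.495 -0.429  0.051]
 [ 0.704 -0.373  0.122]]
[0.04673392 0.05070518] ((593.5994873046875, -4.55731201171875), (116.00198364257812, 87.46277618408203), 84.28893280029297)
((488.0762023925781, -207.21337890625), (97.33526611328125, 48.460731506347656), 72.15995788574219)
```

View pics/sc4.png

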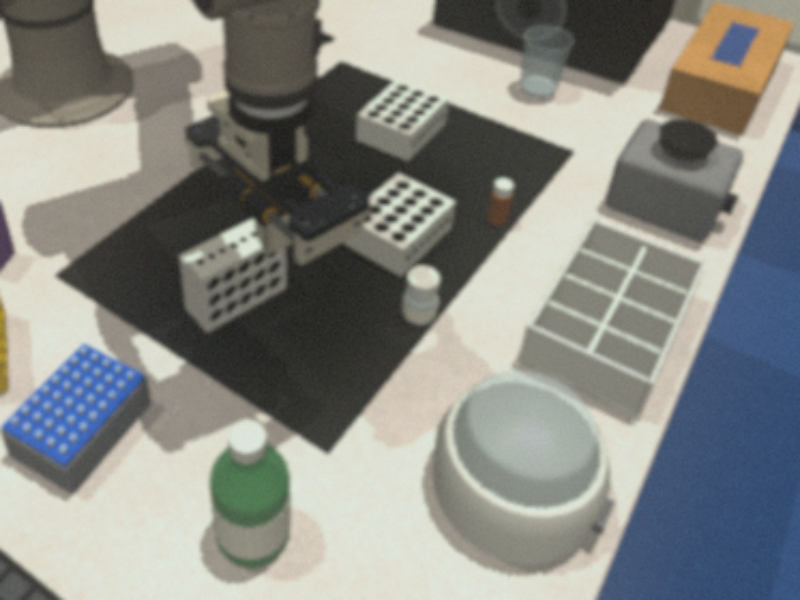

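rack_a lies flat with its wells up (crop 405,220), top at 50 mm and centre at (594,-5), and the jar and vial are untouched. Next I'll go down behind rack_b (crop 235,275) and approach it.

```bash
python3 -m handwheel '[0,3,-36,0,0,0,0,-36,0,0,-10,3,0,0,0,-10,3,0,0,0,-10,3,0,0,0,-8,2,0,0,0,-6,2,0,0,0,0,0,0,0,0]'
python3 - <<'E'
from h import *
W0=np.load("scene0.npy"); im,W=cloud("scene")
for w in (W0,W): print(face(w,.475,.56,-.25,-.15,z1=.075))
E
```

```text
time: 4.4
tool_pos: [0.5265, -0.2093, 0.0978]
tool_rot: [-3.141, -0.0, 1.271]
contact_force: [0.4, -1.0, 0.6]
opening: 0.0007
grip_force: 0.0
(array([-0.94819108,  0.31765672,  0.00527971]), array([ 0.51085832, -0.2020901 ,  0.0461142 ]), 552)
(array([-0.94861933,  0.31637212,  0.00548124]), array([ 0.50699261, -0.21482447,  0.04249067]), 412)
```

Not touching yet. I'll push on, rising slightly.

```bash
python3 -m handwheel '[-6,2,0,0,0,-6,2,1,0,0,-6,2,2,0,0,-6,2,2,0,0]'
python3 - <<'E'
from h import *
im,W=cloud("scene")
print(face(W,.44,.56,-.25,-.15,z1=.075))
E
```

```text
time: 4.85
tool_pos: [0.5049, -0.2028, 0.1047]
tool_rot: [3.135, 0.001, 1.271]
contact_force: [2.6, -0.1, 8.3]
opening: 0.0004
grip_force: 3.8
(array([-0.92425114,  0.32136839, -0.20611205]), array([ 0.50034664, -0.21220996,  0.04422352]), 589)
```

Leaning 12°, force small. I'll continue.

```bash
python3 -m handwheel '[-4,1,3,0,0,-6,2,2,0,0,-6,2,2,0,0,-8,3,1,0,0,-8,3,1,0,0]'
python3 - <<'E'
from h import *
im,W=cloud("scene")
print(face(W,.40,.56,-.25,-.13,z1=.09))
E
```

```text
time: 5.4
tool_pos: [0.4699, -0.1905, 0.1115]
tool_rot: [-3.141, -0.0, 1.271]
contact_force: [0.2, -0.2, -0.7]
opening: 0.0003
grip_force: 0.0
(array([-0.75079874,  0.26048154, -0.60700133]), array([ 0.48247944, -0.20106565,  0.05647801]), 852)
```

It is at 37° and falling on its own. I'll retreat straight up and check.

```bash
python3 -m handwheel '[0,0,30,0,0,0,0,40,0,0,0,0,40,0,0,0,0,20,0,0,0,0,0,0,0,0,0,0,0,0,0,0,0,0,0,0,0,0,0,0]'
python3 - <<'E'
from h import *
im,W=cloud("side"); cv2.imwrite("pics/s5.png",cv2.resize(im[100:370,100:460],(800,600)))
for b in ((.34,.5,-.27,-.1),(.5,.655,-.08,.08)):
    m=(W[...,2]>.02)&(W[...,2]<.1)&(W[...,0]>b[0])&(W[...,0]<b[1])&(W[...,1]>b[2])&(W[...,1]<b[3])
    P=W[m];print(np.percentile(P[:,2],[50,97]), cv2.minAreaRect((P[:,:2]*1000).astype(np.float32)),face(W,*b,z0=.044,z1=.06))
for w in (np.load("side0.npy"),W):
  for nm,b in dict(c=(.4,.58,.1,.27),vial=(.66,.71,.06,.12),jar=(.64,.71,-.14,-.08)).items():
    m=(w[...,2]>.03)&(w[...,2]<.08)&(w[...,0]>b[0])&(w[...,0]<b[1])&(w[...,1]>b[2])&(w[...,1]<b[3]);print(nm,w[m].mean(0).round(3))
E
```

```text
time: 6.25
tool_pos: [0.4704, -0.1907, 0.2403]
tool_rot: [-3.139, -0.001, 1.271]
contact_force: [0.4, -0.5, 0.4]
opening: 0.0006
grip_force: 0.0
[0.04462585 0.05088426] ((427.61962890625, -183.18893432617188), (114.8769760131836, 98.84268188476562), 69.85662841796875) (array([ 3.10824096e-03, -9.90403444e-05,  9.99995165e-01]), array([ 0.4288971 , -0.18375963,  0.04666373]), 460)
[0.04457095 0.051392  ] ((595.6729125976562, -5.574699401855469), (127.215087890625, 92.38563537597656), 85.58442687988281) (array([ 0.00346294, -0.00128305, -0.99999318]), array([ 0.59560824, -0.00940197,  0.04663441]), 442)
c [0.495 0.182 0.044]
vial [0.687 0.086 0.05 ]
jar [ 0.682 -0.112  0.053]
c [0.495 0.182 0.044]
vial [0.687 0.087 0.05 ]
jar [ 0.681 -0.112  0.053]
```

View pics/s5.png

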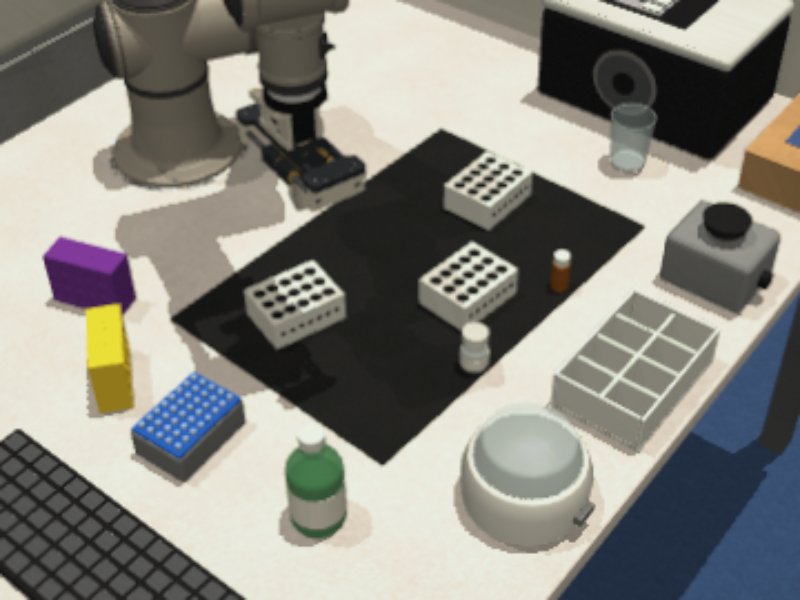

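Both racks lie flat on the mat with their wells up (crop 295,303 and 468,285). The third rack, vial and jar measure unmoved and the other bystanders look undisturbed, so I'm handing in.

```bash
python3 -c "
from cell import robot
print(robot.hand_in())"
```

```text
the job is handed in; nothing more can be done
None
```

I pushed rack_a and rack_b over; both lie flat on the mat with their wide wells up, no bystander was visibly disturbed, and I handed the job in after about 6 s of robot time (no verdict was returned).

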